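# Give each pot its own filter funnel

### The job

The three steel filter funnels have been left with the wrong pots: park one of them on the free half of the marble slab to make room, then shift them round until each funnel stands spout up in the middle of the cork pad on the board of the pot base of its own size (small with small, medium with medium, large with large). Move only the funnels, never tip one over, and leave the cup, the nylon pusher and the screwdriver where they are.

Things in the scene. Friction and masses are not known exactly. Their poses are not given: they have to be found in the camera images.
- funnel_small: The small steel filter funnel, standing upside down: round bowl 44 mm across, 24 mm high, mouth down; plain round spout tube, 11 mm diameter, straight up from the bowl's middle; 70 mm high in all; about 30 g. Origin: centre of its underside; z up along the tube. Loose; starts on the cork pad of a wrong board.
- funnel_medium: The medium steel filter funnel, standing upside down: round bowl 58 mm across, 28 mm high, mouth down; plain round spout tube, 12 mm diameter, straight up from the bowl's middle; 84 mm high in all; about 45 g. Origin: centre of its underside; z up along the tube. Loose; starts on the cork pad of a wrong board.
- funnel_large: The large steel filter funnel, standing upside down: round bowl 74 mm across, 34 mm high, mouth down; plain round spout tube, 13 mm diameter, straight up from the bowl's middle; 100 mm high in all; about 65 g. Origin: centre of its underside; z up along the tube. Loose; starts on the cork pad of a wrong board.
- board_small: The small pot's board, fixed: dark wood 240 x 100 x 12 mm. Far end: fixed small octagonal aluminium pot base, 62 mm across, 50 mm high. Near end: round cork pad 84 mm across, 4 mm thick. Origin: on the table below the pad's centre; pad top 16 mm above it. x runs along the board to the pot base, whose axis is at x = 127 mm; board spans x -52 to 188 mm.
- board_medium: The medium pot's board, fixed: dark wood 240 x 106 x 12 mm. Far end: fixed medium octagonal aluminium pot base, 82 mm across, 68 mm high. Near end: round cork pad 84 mm across, 4 mm thick. Origin: on the table below the pad's centre; pad top 16 mm above it. x runs along the board to the pot base, whose axis is at x = 127 mm; board spans x -52 to 188 mm.
- board_large: The large pot's board, fixed: dark wood 240 x 120 x 12 mm. Far end: fixed large octagonal aluminium pot base, 104 mm across, 90 mm high. Near end: round cork pad 84 mm across, 4 mm thick. Origin: on the table below the pad's centre; pad top 16 mm above it. x runs along the board to the pot base, whose axis is at x = 127 mm; board spans x -52 to 188 mm.
- slab: Marble slab, fixed, 240 x 115 x 12 mm, no cork pad: the cup stands at its far end, the near half is the free spot. Origin: on the table below the middle of the free half; slab top 12 mm above it. x runs along the slab to the cup, at about x = 127 mm; slab spans x -52 to 188 mm.
- cup: White ceramic cup without handle, 64 mm across at the rim, 55 mm high, loose on the far end of the marble slab; stays there. Origin: centre of its underside.
- pusher: White nylon gasket pusher, loose, standing upright near the robot: foot disc 54 mm across, shaft 24 mm, knob 36 mm, 88 mm high; stays there. Origin: centre of its underside.
- screwdriver: Screwdriver lying on the table near the robot, 150 mm long, loose; stays there. Origin: under its middle; x along it from handle to tip.
Not all that is in view belongs to the job. What is shaped like the funnel_large but red or turquoise is not meant.

How it is judged (in metres and radians):
On the way:
1. one of the three funnels stands released, spout up, on the free half of the marble slab (((x of funnel_small in the frame of slab between -0.055 and 0.1 m and y of funnel_small in the frame of slab between -0.06 and 0.06 m and z of funnel_small in the frame of slab between 0.008 and 0.016 m and angle between funnel_small's own z axis and vertical below 0.1 rad and linear speed of funnel_small below 0.02 m/s and contact force between funnel_small and the fingers below 0.05 N) or (x of funnel_medium in the frame of slab between -0.055 and 0.1 m and y of funnel_medium in the frame of slab between -0.06 and 0.06 m and z of funnel_medium in the frame of slab between 0.008 and 0.016 m and angle between funnel_medium's own z axis and vertical below 0.1 rad and linear speed of funnel_medium below 0.02 m/s and contact force between funnel_medium and the fingers below 0.05 N) or (x of funnel_large in the frame of slab between -0.055 and 0.1 m and y of funnel_large in the frame of slab between -0.06 and 0.06 m and z of funnel_large in the frame of slab between 0.008 and 0.016 m and angle between funnel_large's own z axis and vertical below 0.1 rad and linear speed of funnel_large below 0.02 m/s and contact force between funnel_large and the fingers below 0.05 N))), for 0.2 s.
At the end, for the whole second after the job is handed in: Each funnel stands released and at rest, spout up (within 0.1 rad), on the cork pad of the board with the pot base of its own size, its centre within 12 mm of the pad's centre and its underside within 4 mm of the pad's top (horizontal distance between funnel_small and board_small below 0.012 m and z of funnel_small in the frame of board_small between 0.012 and 0.02 m and angle between each of funnel_small, funnel_medium, funnel_large's own z axis and vertical below 0.1 rad and linear speed of each of funnel_small, funnel_medium, funnel_large below 0.02 m/s and contact force between each of funnel_small, funnel_medium, funnel_large and the fingers below 0.05 N and horizontal distance between funnel_medium and board_medium below 0.012 m and z of funnel_medium in the frame of board_medium between 0.012 and 0.02 m and horizontal distance between funnel_large and board_large below 0.012 m and z of funnel_large in the frame of board_large between 0.012 and 0.02 m); the robot touches nothing.
It fails at once if a funnel is tipped over (more than 0.7 rad from upright) (angle between any of funnel_small, funnel_medium, funnel_large's own z axis and vertical above 0.7 rad).
It fails at once if the cup is moved by more than 20 mm (distance of cup from where it was at the start of the episode above 0.02 m).
It fails at once if the pusher is moved by more than 20 mm (distance of pusher from where it was at the start of the episode above 0.02 m).
It fails at once if the screwdriver is moved by more than 20 mm (distance of screwdriver from where it was at the start of the episode above 0.02 m).
It also fails if it takes over 112 s, if anything falls off the work surface, if the arm or the gripper's body presses on something with over 40 N, if the wrist force passes 120 N, or if a joint passes its speed limit or range.

### The arm

A 6-joint arm with a two-finger parallel gripper is mounted at the origin on the work surface. World frame = base frame: x ahead of the robot, y to its left, z up, the work surface at z = 0. Lengths are in m, angles in degrees, forces in N, time in s.
With the tool pointing down it reaches from about 0.35 to 0.875 m from the base axis. Payload 4.2 kg.
Tool frame: the origin (TCP) lies midway between the tips of the shut fingers; the grasp point (between the pads) lies 19 mm behind it (r.pinch_z is the distance from the TCP to the grasp point, in m); z points along the fingers, y is the line along which they close (so a half turn about z gives the same grasp; the last joint's range is limited). The gripper opens to 87 mm and grips with 3 to 60 N. Pads are 19 mm wide; open, the fingers measure 117 mm over their backs; the gripper's body (75 mm by 190 mm) begins 51 mm behind the grasp point.
Start: joints at [-52.563, 22.042, 0.453, 0, -68.411, -14.817], TCP at [0.24, -0.577, 0.223] pointing down, gripper open.
Joint ranges: [-179.83, 179.83], [-69.29, 118.12], [-61.27, 80.66], [-181.25, 117.63], [-171.15, -9.14], [-177.46, 177.46]. Speed limits (degrees/s): [159.86, 159.86, 180, 180, 180, 180].

### API

Orientations are given as a 3x3 rotation matrix whose columns are the frame's x, y, z axes.
In Python, from station import r, imaging, models gives the robot as it stands. The module is installed in compiled form; this text tells all that it offers.
- The arm moves only by the tool apply_moves, never from a script. Its argument "moves" is a list of rows, each a list of 2 entries, a list of its own where there are three numbers: the shift along the tool's x, y, z in m, then the turn about the tool's z in degrees. A call has 1 to 5 rows; each row shifts and turns the commanded pose from where the row before left it, along the tool's axes as they then stand; what a row does not reach is not made up. A row lasts 1/12 s, in which the tool goes at most 41.7 mm and 7.16 degrees, less where a joint would pass 70% of its speed; a pose out of reach is approached as far as the arm can. A call is refused whole if a number of a shift passes 0.0417 or a number of a turn 7.16, either way. A call with a gripper value outside its range is refused whole. "hand" is the finger opening in m, from 0 to 0.087, set as the call begins (left out, the last holds). The fingers move at their own pace and stop on an object; the grip force is fixed at half the most. Time passes only in rows, so rows that do not move let the fingers close. It gives the time, the measured TCP pose, the force, the opening and the grip force at its end, in the units of the state.
- r.sense(): the state, without advancing time (a new reading comes with each control period).
- imaging.capture(name): name is "scene" or "top" or "wrist"; returns a dict with "frame" (420x560x3 uint8, blue, green, red), "intrinsics" (3x3 intrinsics, pixels), "eye" and "orientation" of the camera in the world. Camera axes: x right, y down, z forward; pixel columns grow to the right and rows downward; lengths in m; the calibration is good to about 2 mm. A picture is of the moment at which its call begins. There is no depth.
- r.finish_job(): hands the job in; it is judged then, once.
Trained networks look in a picture, given as the dict that the camera call returned (one of the last four; its "shot" number tells which), for a name from the list of things; names that differ only in an ending like _2 or _b are one class to them, and where a whole thing is asked for, a point or a joint stands for the part that bears it (a point fixed in the world has none). Each returns a list of dicts, best first, with "confidence" (0 to 1); they miss things now and then, are a little off and sometimes report something else, mostly with a low value. They report only what shows in the picture. A call takes as long as a camera call. They do not tell look-alikes from the thing itself.
- models.cut_out(picture, target): "region" (420x560 bool, what is visible of it) and "extent" ([left, top, width, height] as shares, 0 to 1, of the picture: columns of its width, rows of its height, round what is visible of it).
- models.place_of(picture, target): "at" ([column, row] as shares, 0 to 1, of the picture: columns of its width, rows of its height: a listed point, or the origin of a listed thing).
The state is a dict: "time_s": time; "joints": joint angles; "joint_velocities": joint speeds; "effort": joint torques, N m; "tcp_pos": TCP position; "ee_rot": TCP orientation; "wrist_force": force on the tool from outside, world axes, zero at the start; "moment": the same for the moment, N m; "gripper_width": opening from 0.0 (shut) to 1.0 (fully open); "gripper_force": force on a finger pad.
Only numpy, scipy, OpenCV 4.12 (cv2) and the standard library are available. Lean on these libraries where they do the work, as an engineer would, in place of code of your own. Each camera call takes 0.05 s, during which the arm holds its last target. There are 200 camera calls.

## Working session

There is one attempt and no reset: what is moved stays moved. The work goes in short steps, Python scripts to look and compute and a tool call to move; the robot and the scene stay as the last step left them, time stands still between calls to the robot, and variables do not carry over. Pictures are saved under pics/ and viewed, at most 14 in all, crops included, and the job is handed in when it is done.

Besides the shell and the picture viewer there is one more tool, called after "Emit:" in YAML: its name, and indented under it one key for each argument. apply_moves: Moves the arm, as the interface text tells. Its arguments: {"type":"object","properties":{"moves":{"type":"array"},"hand":{"type":"number"}},"required":["moves"]}

```bash
mkdir -p pics; cat > h.py <<'E'
from station import r, imaging, models
import numpy as np, cv2
def ray(p,uv):
    K=np.array(p["intrinsics"]);R=np.array(p["orientation"])
    d=R@np.linalg.inv(K)@np.array([uv[0],uv[1],1.]);return np.array(p["eye"]),d
def at_z(p,uv,z):
    e,d=ray(p,uv);return e+d*(z-e[2])/d[2]
def proj(p,X):
    c=np.array(p["orientation"]).T@(np.array(X)-np.array(p["eye"]));q=np.array(p["intrinsics"])@c;return q[:2]/q[2]
E
cat > a.py <<'E'
from h import *
np.set_printoptions(precision=4,suppress=True)
for n in ["top","scene"]:
    p=imaging.capture(n);cv2.imwrite(f"pics/{n}0.png",p["frame"]);print(n,p["eye"],p["orientation"],p["intrinsics"])
    for t in ["funnel_small","funnel_medium","funnel_large","board_small","board_medium","board_large","slab","cup","pusher","screwdriver"]:
        for d in models.place_of(p,t)[:4]:
            uv=np.array(d["at"])*[560,420];print(t,round(d["confidence"],2),uv.round(1),at_z(p,uv,0.016 if "funnel" in t else 0)[:2])
print(r.sense())
E
python3 a.py
```

```text
top [ 0.4236 -0.0033  0.9739] [[ 0.0257 -0.99    0.1384]
 [-0.9997 -0.025   0.0074]
 [-0.0039 -0.1385 -0.9904]] [[481.5841   0.     280.9711]
 [  0.     481.5841 206.5819]
 [  0.       0.       1.    ]]
funnel_small 0.75 [456.6 261.9] [ 0.4559 -0.3456]
funnel_medium 0.58 [103.5 239.8] [0.4816 0.3555]
funnel_large 0.94 [333.1 220.8] [ 0.5313 -0.1011]
funnel_large 0.9 [343.6 298.8] [ 0.3785 -0.1233]
funnel_large 0.55 [404.9 135.5] [ 0.7108 -0.2462]
funnel_large 0.2 [172.8 286.2] [0.3942 0.2122]
board_small 0.81 [330.6 224. ] [ 0.5265 -0.0978]
board_medium 0.72 [451.5 264.8] [ 0.4504 -0.341 ]
board_medium 0.41 [237.9 130.7] [0.7173 0.098 ]
board_medium 0.15 [334.7 221.4] [ 0.532 -0.106]
board_large 0.79 [109.8 239.5] [0.4836 0.3487]
slab 0.88 [234.4 194.2] [0.5828 0.1   ]
cup 0.75 [237.7 128.4] [0.7223 0.0986]
cup 0.47 [113.3 237.4] [0.488 0.342]
pusher 0.56 [280.8 279.7] [0.412  0.0005]
screwdriver 0.87 [172.5 284.8] [0.3964 0.2166]
screwdriver 0.21 [456.8 260.6] [ 0.459  -0.3517]
scene [ 1.002  -0.0727  0.7913] [[ 0.1653  0.8417 -0.5141]
 [ 0.9861 -0.1483  0.0743]
 [-0.0137 -0.5192 -0
[... 688 characters left out ...]
 [356.2 287.1] [0.7112 0.104 ]
pusher 0.78 [270.9 165.2] [ 0.4063 -0.0082]
screwdriver 0.65 [372.5 148.1] [0.3991 0.221 ]
{'time_s': 1.1, 'joints': array([-52.5627,  22.0426,   0.4529,  -0.0002, -68.412 , -14.8161]), 'joint_velocities': array([-0.0931, -0.1857,  0.0395,  0.02  , -0.0288, -0.0047]), 'effort': array([ -0.0001, -39.0483,  18.762 ,   4.2243,   0.0155,  -0.    ]), 'tcp_pos': array([ 0.2404, -0.5769,  0.2225]), 'ee_rot': array([[-0.9231, -0.3846, -0.    ],
       [-0.3846,  0.9231,  0.    ],
       [ 0.    ,  0.    , -1.    ]]), 'wrist_force': array([-0.0781,  0.3494, -0.2293]), 'moment': array([ 0.0171,  0.0442, -0.0567]), 'gripper_force': 0.0, 'gripper_width': 1.001373389828177}
```

View pics/top0.png

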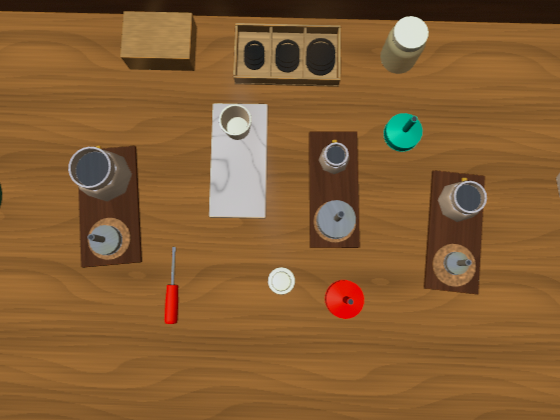

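View pics/scene0.png

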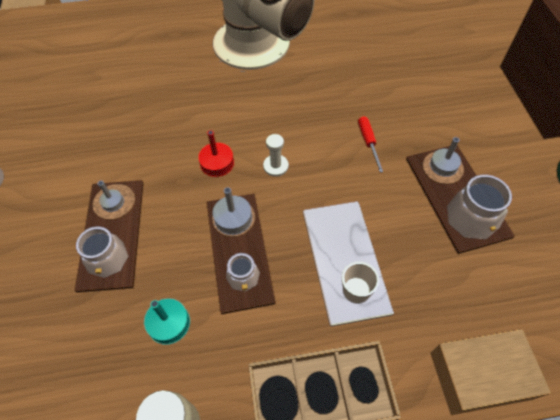

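The top view shows four funnel-shaped objects in steel or close to it, plus look-alikes:
- Medium funnel at (105,240), on the large pot's board.
- Large steel funnel at (335,220), on the small pot's board.
- Small funnel at (456,263), on the medium pot's board.
- Red (344,299) and turquoise (404,132) look-alikes, not meant because of their colour.

The plan is small to slab, medium to its board, large to its board, then small to its board. Next I'll measure precisely.

```bash
cat > b.py <<'E'
from h import *
from scipy.optimize import minimize
np.set_printoptions(precision=4,suppress=True)
ps={n:imaging.capture(n) for n in ["top","scene"]}
def rect(p,c,z,half=.07,s=2000):
    n=int(2*half*s);g=[[c[0]+half,c[1]+half],[c[0]+half,c[1]-half],[c[0]-half,c[1]-half],[c[0]-half,c[1]+half]]
    src=np.float32([proj(p,[*a,z]) for a in g]);dst=np.float32([[0,0],[n,0],[n,n],[0,n]])
    return cv2.warpPerspective(p["frame"],cv2.getPerspectiveTransform(src,dst),(n,n))
dims={"small":(.022,.024,.0055,.07),"medium":(.029,.028,.006,.084),"large":(.037,.034,.0065,.1)}
f0={"small":(.453,-.342),"medium":(.486,.354),"large":(.532,-.102)}
th=np.linspace(0,2*np.pi,24)
def sil(p,xy,d):
    m=np.zeros((420*4,560*4),np.uint8)
    for rr,z0,z1 in((d[0],0,d[1]*.5),(d[2],d[1],d[3])):
        P=np.float32([proj(p,[xy[0]+rr*np.cos(t),xy[1]+rr*np.sin(t),z+.016])*4 for z in(z0,z1) for t in th])
        cv2.fillPoly(m,[cv2.convexHull(P).astype(int)],1)
    return cv2.resize(m.astype(np.float32),(560,420),interpolation=cv2.INTER_AREA)
for f,d in dims.items():
    M={}
    for n,p in ps.items():
        for q in models.cut_out(p,"funnel_"+f):
            g=np.array(q["region"]);v,u=np.nonzero(g);w=at_z(p,(u.mean(),v.mean()),.03)[:2]
            if np.hypot(*(w-f0[f]))<.04: M[n]=g.astype(np.float32);break
    for keys in [[k] for k in M]+[list(M)]:
        o=minimize(lambda x:sum(np.abs(sil(ps[k],x,d)-M[k]).sum() for k in keys),f0[f],method="Nelder-Mead",options=dict(initial_simplex=[f0[f],(f0[f][0]+.01,f0[f][1]),(f0[f][0],f0[f][1]+.01)],xatol=1e-4))
        print(f,keys,o.x,o.fun,sum(M[k].sum() for k in keys))
rows=[]
for n,p in ps.items():
    rows.append(np.hstack([rect(p,c,.016)for c in((.486,.348),(.53,-.1),(.453,-.337))]))
    for c in ((.583,.1),(.486,.348),(.53,-.1),(.453,-.337)):pass
im=np.vstack(rows);
for i in range(3):
    for j in range(2):cv2.drawMarker(im,(140+280*i,140+280*j),(0,255,0),0,10)
cv2.imwrite("pics/rect.png",cv2.resize(im,(798,532)))
# boards / slab: dark or bright mask at z=.012, rectified
for nm,c in dict(large=(.54,.348),small=(.59,-.1),medium=(.51,-.34),slab=(.64,.1)).items():
    a=rect(ps["top"],c,.012,.15);h=cv2.cvtColor(a,cv2.COLOR_BGR2HSV)
    m=((h[...,1]<40)&(h[...,2]>120)) if nm=="slab" else (h[...,2]<75)
    m=cv2.morphologyEx(m.astype(np.uint8),cv2.MORPH_OPEN,np.ones((9,9)))
    k,l,st,_=cv2.connectedComponentsWithStats(m);b=1+st[1:,4].argmax();pt=cv2.findNonZero((l==b).astype(np.uint8))
    (cx,cy),wh,an=cv2.minAreaRect(pt)
    bx=cv2.boxPoints(((cx,cy),wh,an));W=np.c_[c[0]+.15-bx[:,1]/2000,c[1]+.15-bx[:,0]/2000]
    print(nm,np.array(wh)/2,an,W.tolist())
E
python3 b.py
```

```text
small ['top'] [ 0.453  -0.3415] 27.9375 486.0
small ['scene'] [ 0.4566 -0.3411] 78.9375 559.0
small ['top', 'scene'] [ 0.4536 -0.3418] 129.1875 1045.0
medium ['top'] [0.4803 0.3475] 50.5 814.0
medium ['scene'] [0.4835 0.3496] 67.0625 733.0
medium ['top', 'scene'] [0.4817 0.3492] 158.75 1547.0
large ['top'] [ 0.5325 -0.1046] 63.25 1204.0
large ['scene'] [ 0.5359 -0.1032] 123.8125 1325.0
large ['top', 'scene'] [ 0.5335 -0.1039] 220.8125 2529.0
large [76.0672 44.132 ] 82.26641082763672 [[0.5787131786346436, 0.3574301600456238], [0.5846518874168396, 0.3136996030807495], [0.5092765688896179, 0.3034634590148926], [0.5033378601074219, 0.34719401597976685]]
small [57.8117  9.4529] 84.2894058227539 [[0.667782187461853, -0.05932177975773811], [0.6687227487564087, -0.06872771680355072], [0.6111980676651001, -0.07448019087314606], [0.6102574467658997, -0.06507425010204315]]
medium [18.0126 40.1672] 5.52754020690918 [[0.3986804485321045, -0.36746907234191895], [0.4386608600616455, -0.3713381290435791], [0.43692582845687866, -0.3892669975757599], [0.39694538712501526, -0.38539791107177734]]
slab [236.2518 112.5211] 89.34893798828125 [[0.7714348435401917, 0.15173789858818054], [0.7727134227752686, 0.039224013686180115], [0.5364768505096436, 0.036539509892463684], [0.5351982712745667, 0.1490533947944641]]
```

View pics/rect.png

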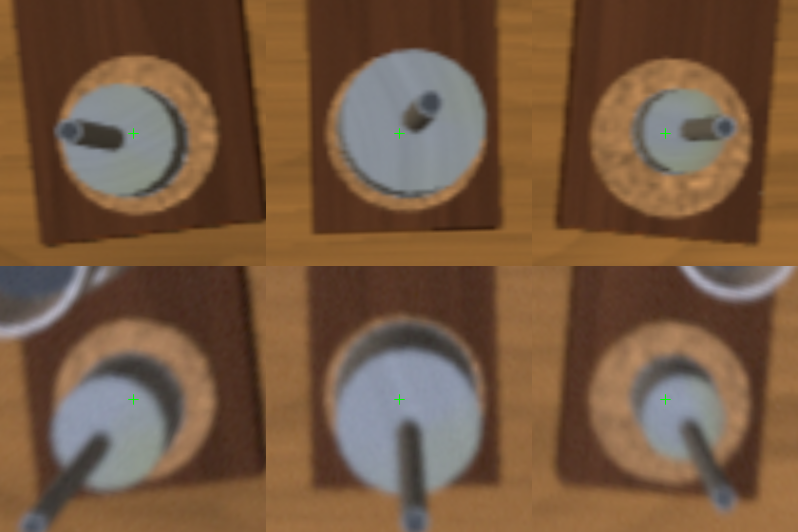

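Pad centres measured from the rectified picture (each pad outline 84 mm across), with the slab's free-half origin:
- Large: (0.485, 0.346)
- Small: (0.5315, −0.1035)
- Medium: (0.451, −0.3395)
- Slab: (0.588, 0.094)

The steel funnels stand close to the centres of the wrong pads. I'll move over the small one first.

Emit:
apply_moves:
  moves:
    - [[-0.03,0.014,0.007],0]
    - [[-0.03,0.014,0.007],0]
    - [[-0.03,0.014,0.007],0]
    - [[-0.03,0.014,0.007],0]
    - [[-0.03,0.014,0.007],0]
  hand: 0.055

```text
time_s: 1.92
tcp_pos: [0.3527, -0.4535, 0.1874]
ee_rot: [[-0.923, -0.384, 0.0], [-0.384, 0.923, -0.0], [-0.0, -0.0, -1.0]]
wrist_force: [0.4, -0.0, -0.2]
gripper_width: 0.708
gripper_force: 0.0
```

Emit:
apply_moves:
  moves:
    - [[-0.03,0.014,0.007],0]
    - [[-0.03,0.014,0.007],0]
    - [[-0.03,0.014,0.007],0]
    - [[-0.03,0.014,0.007],0]
    - [[-0.017,0.009,0.007],0]

```text
time_s: 2.33
tcp_pos: [0.4555, -0.3399, 0.1525]
ee_rot: [[-0.922, -0.387, 0.001], [-0.387, 0.922, -0.0], [-0.001, -0.001, -1.0]]
wrist_force: [-0.9, -0.3, 1.1]
gripper_width: 0.633
gripper_force: 0.0
```

Emit:
apply_moves:
  moves:
    - [[0,0,0.01],0]
    - [[0,0,0],0]
    - [[0,0,0],0]

```text
time_s: 2.58
tcp_pos: [0.4528, -0.342, 0.1421]
ee_rot: [[-0.923, -0.385, -0.002], [-0.385, 0.923, 0.0], [0.001, 0.001, -1.0]]
wrist_force: [-0.5, -0.5, 0.9]
gripper_width: 0.633
gripper_force: 0.0
```

```bash
cat > d.py <<'E'
import sys
from h import *
np.set_printoptions(precision=4,suppress=True)
T=np.array([float(a) for a in sys.argv[1:4]]);s=r.sense();R=s["ee_rot"]
print(s["time_s"],s["tcp_pos"],s["gripper_width"]*.087,s["gripper_force"],s["wrist_force"],"tool shift",R.T@(T-s["tcp_pos"]))
print(R)
if len(sys.argv)>4:
    p=imaging.capture("wrist");f=p["frame"].copy()
    for z in (float(a) for a in sys.argv[5:]):
        u=proj(p,[T[0],T[1],z]);cv2.drawMarker(f,tuple(int(v) for v in u),(0,255,0),0,10);print(z,u)
    cv2.imwrite("pics/"+sys.argv[4],f)
E
python3 d.py .4535 -.3415 .046 w1.png .016 .04 .086
```

```text
2.5833 [ 0.4528 -0.342   0.1421] 0.05510197594226788 0.0 [-0.4999 -0.4625  0.862 ] tool shift [-0.001   0.0001  0.0961]
[[-0.9231 -0.3846 -0.0016]
 [-0.3846  0.9231  0.0005]
 [ 0.0013  0.001  -1.    ]]
0.016 [279.2958 206.8406]
0.04 [279.287 213.337]
0.086 [279.2654 229.4552]
```

View pics/w1.png

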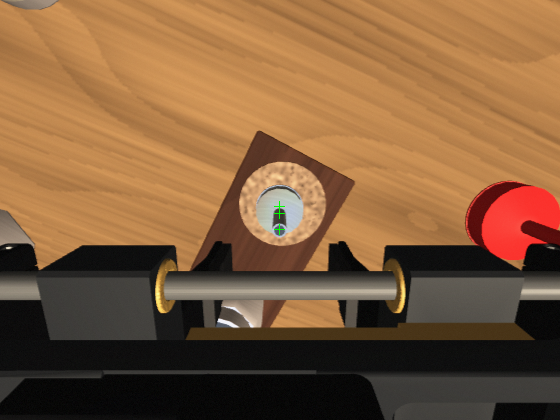

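The wrist view shows the tube top at (279,230), exactly on my projected mark, and the steel bowl at (279,205). It is the small steel funnel. The red look-alike is off at (515,220). I'll descend and grip.

Emit:
apply_moves:
  moves:
    - [[-0.001,0,0.025],0]
    - [[0,0,0.025],0]
    - [[0,0,0.025],0]
    - [[0,0,0.021],0]
    - [[0,0,0],0]

```text
time_s: 3.05
tcp_pos: [0.4509, -0.3413, 0.043]
ee_rot: [[-0.924, -0.382, -0.007], [-0.382, 0.924, 0.004], [0.005, 0.006, -1.0]]
wrist_force: [-0.7, -0.0, -0.5]
gripper_width: 0.632
gripper_force: 0.0
```

Emit:
apply_moves:
  moves:
    - [[0,0,0],0]
    - [[0,0,0],0]
    - [[0,0,0],0]
    - [[0,0,0],0]
    - [[0,0,0],0]
  hand: 0

```text
time_s: 3.47
tcp_pos: [0.455, -0.3419, 0.0479]
ee_rot: [[-0.923, -0.385, 0.002], [-0.385, 0.923, -0.001], [-0.002, -0.002, -1.0]]
wrist_force: [-0.7, 0.1, 0.4]
gripper_width: 0.335
gripper_force: 0.0
```

Emit:
apply_moves:
  moves:
    - [[0,0,0],0]
    - [[0,0,0],0]

```text
time_s: 3.63
tcp_pos: [0.4546, -0.3415, 0.047]
ee_rot: [[-0.923, -0.385, 0.001], [-0.385, 0.923, -0.0], [-0.001, -0.001, -1.0]]
wrist_force: [0.1, -0.0, -0.4]
gripper_width: 0.185
gripper_force: 0.0
```

Emit:
apply_moves:
  moves:
    - [[0,0,0],0]
    - [[0,0,0],0]
    - [[0,0,0],0]
    - [[0,0,0],0]

```text
time_s: 3.97
tcp_pos: [0.4544, -0.3415, 0.0467]
ee_rot: [[-0.923, -0.385, 0.0], [-0.385, 0.923, -0.0], [-0.0, -0.0, -1.0]]
wrist_force: [0.5, 0.7, 1.6]
gripper_width: 0.119
gripper_force: 30.0
```

Emit:
apply_moves:
  moves:
    - [[0,0,-0.015],0]
    - [[0,0,-0.025],0]
    - [[0,0,-0.03],0]
    - [[0,0,-0.03],0]
    - [[0,0,-0.028],0]

```text
time_s: 4.38
tcp_pos: [0.4541, -0.3415, 0.1759]
ee_rot: [[-0.923, -0.385, -0.0], [-0.385, 0.923, 0.0], [0.0, 0.0, -1.0]]
wrist_force: [0.8, -0.7, -0.2]
gripper_width: 0.117
gripper_force: 30.0
```

```bash
python3 d.py .588 .094 .175
```

```text
4.3833 [ 0.4541 -0.3415  0.1759] 0.010141434611183267 29.999431245960295 [ 0.8268 -0.7321 -0.1502] tool shift [-0.2911  0.3504  0.0009]
[[-0.923  -0.3847 -0.0002]
 [-0.3847  0.923   0.    ]
 [ 0.0002  0.0001 -1.    ]]
```

Emit:
apply_moves:
  moves:
    - [[-0.0094,0.0113,0],0]
    - [[-0.0188,0.0226,0],0]
    - [[-0.0235,0.0283,0],0]
    - [[-0.0235,0.0283,0],0]
    - [[-0.0235,0.0283,0],0]

```text
time_s: 4.8
tcp_pos: [0.4997, -0.1925, 0.1744]
ee_rot: [[-0.923, -0.384, -0.0], [-0.384, 0.923, 0.0], [0.0, 0.0, -1.0]]
wrist_force: [0.5, -0.2, 0.0]
gripper_width: 0.114
gripper_force: 30.0
```

Emit:
apply_moves:
  moves:
    - [[-0.0235,0.0283,0],0]
    - [[-0.0235,0.0283,0],0]
    - [[-0.0235,0.0283,0],0]
    - [[-0.0235,0.0283,0],0]
    - [[-0.0235,0.0283,0],0]

```text
time_s: 5.22
tcp_pos: [0.5538, -0.0162, 0.1744]
ee_rot: [[-0.923, -0.385, -0.0], [-0.385, 0.923, 0.0], [0.0, 0.0, -1.0]]
wrist_force: [1.0, 0.2, 0.6]
gripper_width: 0.115
gripper_force: 30.0
```

Emit:
apply_moves:
  moves:
    - [[-0.0235,0.0283,0],0]
    - [[-0.0235,0.0283,0],0]
    - [[-0.0188,0.0226,0],0]
    - [[-0.0094,0.0113,0],0]
    - [[0,0,0],0]

```text
time_s: 5.63
tcp_pos: [0.589, 0.0972, 0.1739]
ee_rot: [[-0.922, -0.388, -0.0], [-0.388, 0.922, 0.0], [0.0, 0.0, -1.0]]
wrist_force: [0.1, -1.2, -0.7]
gripper_width: 0.115
gripper_force: 30.0
```

```bash
cat > sc.py <<'E'
import sys
from h import *
p=imaging.capture("scene");f=p["frame"];x,y=(int(float(a)) for a in sys.argv[2:4]);f=f[max(0,y-75):y+75,max(0,x-100):x+100]
cv2.imwrite("pics/"+sys.argv[1],cv2.resize(f,None,fx=3,fy=3,interpolation=cv2.INTER_CUBIC))
E
python3 d.py .588 .094 .042; python3 sc.py s1.png 330 215
```

```text
5.6333 [0.589  0.0972 0.1739] 0.010037617664371395 29.999168794602156 [ 0.1236 -1.1742 -0.6987] tool shift [ 0.0022 -0.0025  0.1319]
[[-0.9217 -0.3878 -0.0001]
 [-0.3878  0.9217  0.0001]
 [ 0.0001  0.0001 -1.    ]]
```

View pics/s1.png

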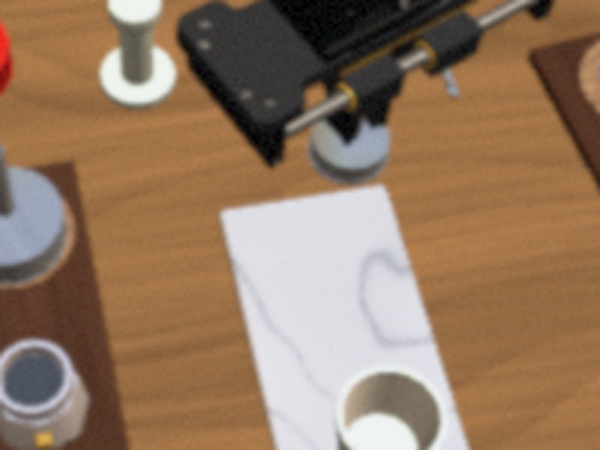

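The small funnel hangs upright in the gripper, seen at (350,150) in the crop, still above the near end of the slab. I'll lower it.

Emit:
apply_moves:
  moves:
    - [[0,0,0.02],0]
    - [[0,0,0.03],0]
    - [[0,0,0.03],0]
    - [[0,0,0.03],0]
    - [[0,0,0.015],0]

```text
time_s: 6.1
tcp_pos: [0.5855, 0.0918, 0.0459]
ee_rot: [[-0.924, -0.382, -0.006], [-0.382, 0.924, -0.002], [0.007, 0.001, -1.0]]
wrist_force: [0.0, -0.4, -0.5]
gripper_width: 0.113
gripper_force: 30.0
```

Emit:
apply_moves:
  moves:
    - [[0,0,0],0]
    - [[0,0,0],0]
    - [[0,0,0],0]

```text
time_s: 6.35
tcp_pos: [0.5893, 0.0938, 0.051]
ee_rot: [[-0.923, -0.384, 0.002], [-0.384, 0.923, 0.0], [-0.002, -0.0, -1.0]]
wrist_force: [0.2, 0.1, 0.8]
gripper_width: 0.114
gripper_force: 30.0
```

Emit:
apply_moves:
  moves:
    - [[0,0,0.002],0]
    - [[0,0,0.002],0]
    - [[0,0,0.0015],0]
    - [[0,0,0.001],0]
    - [[0,0,0],0]

```text
time_s: 6.77
tcp_pos: [0.5883, 0.0944, 0.0431]
ee_rot: [[-0.923, -0.385, -0.0], [-0.385, 0.923, 0.0], [0.0, 0.0, -1.0]]
wrist_force: [0.1, -0.5, 0.2]
gripper_width: 0.113
gripper_force: 30.0
```

Emit:
apply_moves:
  moves:
    - [[0,0,0],0]
    - [[0,0,0],0]
    - [[0,0,0],0]

```text
time_s: 7.02
tcp_pos: [0.5884, 0.0944, 0.0431]
ee_rot: [[-0.923, -0.385, 0.0], [-0.385, 0.923, 0.0], [-0.0, -0.0, -1.0]]
wrist_force: [-0.5, 0.2, -0.1]
gripper_width: 0.115
gripper_force: 30.0
```

Emit:
apply_moves:
  moves:
    - [[0,0,0],0]
    - [[0,0,0],0]
    - [[0,0,0],0]
    - [[0,0,0],0]
    - [[0,0,0],0]
  hand: 0.055

```text
time_s: 7.43
tcp_pos: [0.5884, 0.0944, 0.0431]
ee_rot: [[-0.923, -0.385, 0.0], [-0.385, 0.923, 0.0], [-0.0, 0.0, -1.0]]
wrist_force: [0.5, 0.4, -0.3]
gripper_width: 0.406
gripper_force: 0.0
```

Emit:
apply_moves:
  moves:
    - [[0,0,-0.017],0]
    - [[0,0,-0.025],0]
    - [[0,0,-0.025],0]
    - [[0,0,-0.025],0]
    - [[0,0,-0.015],0]

```text
time_s: 7.85
tcp_pos: [0.5895, 0.0946, 0.1531]
ee_rot: [[-0.923, -0.385, 0.004], [-0.385, 0.923, 0.001], [-0.004, -0.001, -1.0]]
wrist_force: [-0.4, -0.2, 1.2]
gripper_width: 0.63
gripper_force: 0.0
```

Emit:
apply_moves:
  moves:
    - [[0,0.03,0],0]
    - [[0,0.036,0],0]
    - [[0,0.036,0],0]
    - [[0,0.036,0],0]
    - [[0,0.036,0],0]

```text
time_s: 8.27
tcp_pos: [0.5206, 0.2562, 0.1503]
ee_rot: [[-0.923, -0.384, 0.0], [-0.384, 0.923, 0.0], [-0.0, 0.0, -1.0]]
wrist_force: [1.3, 0.5, 0.7]
gripper_width: 0.633
gripper_force: 0.0
```

Emit:
apply_moves:
  moves:
    - [[0,0.036,0],0]
    - [[0,0.036,0],0]
    - [[0,0.03,0],0]
    - [[0,0,0],0]
    - [[0,0,0],0]

```text
time_s: 8.68
tcp_pos: [0.4814, 0.3505, 0.1499]
ee_rot: [[-0.922, -0.387, -0.0], [-0.387, 0.922, -0.0], [0.0, -0.0, -1.0]]
wrist_force: [-0.6, -0.1, -1.2]
gripper_width: 0.632
gripper_force: 0.0
```

```bash
python3 d.py .482 .349 .05 w2.png .016 .044 .1;python3 sc.py s2.png 335 215
```

```text
8.6833 [0.4814 0.3505 0.1499] 0.055007961429406414 0.0 [-0.573  -0.1074 -1.1859] tool shift [ 0.     -0.0016  0.0999]
[[-0.922  -0.3873 -0.0002]
 [-0.3873  0.922  -0.0002]
 [ 0.0003 -0.0001 -1.    ]]
0.016 [277.6889 203.8926]
0.044 [277.4872 211.1226]
0.1 [276.9373 230.8331]
```

View pics/w2.png

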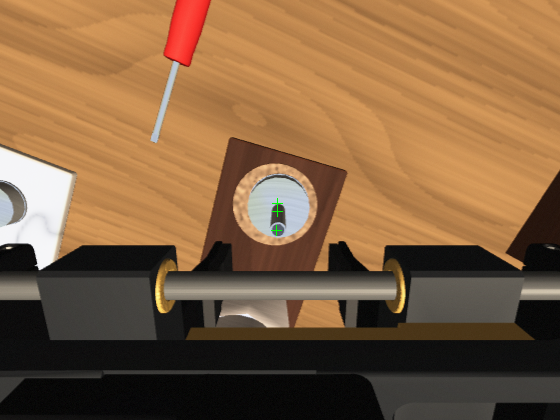

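View pics/s2.png

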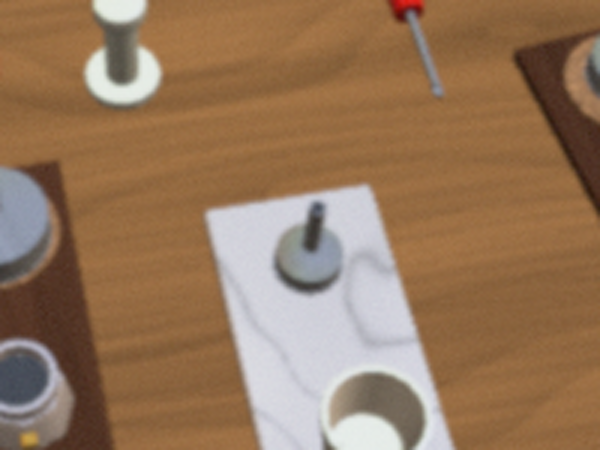

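The small funnel stands upright on the slab (crop 310,255). The medium tube top is at (278,229), on my mark. I'll descend and grip it.

Emit:
apply_moves:
  moves:
    - [[0,0,0.022],0]
    - [[0,0,0.03],0]
    - [[0,0,0.028],0]
    - [[0,0,0.02],0]
    - [[0,0,0],0]

```text
time_s: 9.2
tcp_pos: [0.4805, 0.3451, 0.0456]
ee_rot: [[-0.924, -0.381, -0.007], [-0.381, 0.924, -0.007], [0.009, -0.004, -1.0]]
wrist_force: [0.1, 0.2, -1.4]
gripper_width: 0.634
gripper_force: 0.0
```

Emit:
apply_moves:
  moves:
    - [[0,0,0],0]
    - [[0,0,0],0]
    - [[0,0,0],0]
    - [[0,0,0],0]
    - [[0,0,0],0]
  hand: 0

```text
time_s: 9.62
tcp_pos: [0.4828, 0.3496, 0.0514]
ee_rot: [[-0.923, -0.385, 0.002], [-0.385, 0.923, 0.002], [-0.002, 0.001, -1.0]]
wrist_force: [-0.3, -0.9, -0.4]
gripper_width: 0.339
gripper_force: 0.0
```

Emit:
apply_moves:
  moves:
    - [[0,0,0],0]
    - [[0,0,0],0]
    - [[0,0,0],0]
    - [[0,0,0],0]
    - [[0,0,0],0]

```text
time_s: 10.03
tcp_pos: [0.4823, 0.3493, 0.0503]
ee_rot: [[-0.923, -0.385, 0.0], [-0.385, 0.923, 0.0], [-0.0, 0.0, -1.0]]
wrist_force: [-1.0, -0.8, 2.1]
gripper_width: 0.126
gripper_force: 30.0
```

Emit:
apply_moves:
  moves:
    - [[0,0,0],0]
    - [[0,0,0],0]

```text
time_s: 10.2
tcp_pos: [0.4822, 0.3493, 0.0503]
ee_rot: [[-0.923, -0.385, 0.0], [-0.385, 0.923, 0.0], [-0.0, 0.0, -1.0]]
wrist_force: [-1.5, -0.5, 2.5]
gripper_width: 0.133
gripper_force: 30.0
```

Emit:
apply_moves:
  moves:
    - [[0,0,-0.015],0]
    - [[0,0,-0.03],0]
    - [[0,0,-0.035],0]
    - [[0,0,-0.035],0]
    - [[0,0,-0.025],0]

```text
time_s: 10.62
tcp_pos: [0.4829, 0.3496, 0.193]
ee_rot: [[-0.923, -0.385, 0.003], [-0.385, 0.923, 0.002], [-0.003, 0.001, -1.0]]
wrist_force: [1.1, 0.2, -0.6]
gripper_width: 0.13
gripper_force: 30.0
```

Emit:
apply_moves:
  moves:
    - [[0.0076,-0.016,0],0]
    - [[0.0113,-0.024,0],0]
    - [[0.0151,-0.032,0],0]
    - [[0.0151,-0.032,0],0]
    - [[0.0151,-0.032,0],0]

```text
time_s: 11.03
tcp_pos: [0.4746, 0.1975, 0.1896]
ee_rot: [[-0.923, -0.385, -0.001], [-0.385, 0.923, -0.0], [0.001, -0.0, -1.0]]
wrist_force: [0.3, -0.6, -0.7]
gripper_width: 0.127
gripper_force: 30.0
```

Emit:
apply_moves:
  moves:
    - [[0.0151,-0.032,0],0]
    - [[0.0151,-0.032,0],0]
    - [[0.0151,-0.032,0],0]
    - [[0.0151,-0.032,0],0]
    - [[0.0151,-0.032,0],0]

```text
time_s: 11.45
tcp_pos: [0.4664, 0.0205, 0.1898]
ee_rot: [[-0.923, -0.385, -0.0], [-0.385, 0.923, 0.0], [0.0, 0.0, -1.0]]
wrist_force: [1.4, 0.3, -0.3]
gripper_width: 0.133
gripper_force: 30.0
```

Emit:
apply_moves:
  moves:
    - [[0.0151,-0.032,0],0]
    - [[0.0151,-0.032,0],0]
    - [[0.0151,-0.032,0],0]
    - [[0.0151,-0.032,0],0]
    - [[0.0151,-0.032,0],0]

```text
time_s: 11.87
tcp_pos: [0.4583, -0.1562, 0.1898]
ee_rot: [[-0.923, -0.385, -0.0], [-0.385, 0.923, 0.0], [0.0, 0.0, -1.0]]
wrist_force: [0.7, 0.1, -0.6]
gripper_width: 0.131
gripper_force: 30.0
```

Emit:
apply_moves:
  moves:
    - [[0.0151,-0.032,0],0]
    - [[0.0151,-0.032,0],0]
    - [[0.0151,-0.032,0],0]
    - [[0.0151,-0.032,0],0]
    - [[0.0113,-0.024,0],0]

```text
time_s: 12.28
tcp_pos: [0.4506, -0.3248, 0.1895]
ee_rot: [[-0.924, -0.383, -0.001], [-0.383, 0.924, 0.0], [0.0, 0.0, -1.0]]
wrist_force: [0.5, 0.3, -0.3]
gripper_width: 0.128
gripper_force: 30.0
```

Emit:
apply_moves:
  moves:
    - [[0.0076,-0.016,0],0]
    - [[0,0,0],0]
    - [[0,0,0],0]
    - [[0,0,0],0]

```text
time_s: 12.62
tcp_pos: [0.45, -0.3396, 0.1895]
ee_rot: [[-0.923, -0.385, -0.001], [-0.385, 0.923, 0.001], [0.001, 0.001, -1.0]]
wrist_force: [-0.8, -0.8, 0.7]
gripper_width: 0.124
gripper_force: 30.0
```

```bash
python3 d.py .451 -.3395 .05 w3.png .016 .1
```

```text
12.6167 [ 0.45   -0.3396  0.1895] 0.0108077495306895 29.999304749071598 [-0.7757 -0.7844  0.7273] tool shift [-0.001  -0.0004  0.1395]
[[-0.9231 -0.3845 -0.0009]
 [-0.3845  0.9231  0.0007]
 [ 0.0005  0.001  -1.    ]]
0.016 [278.8887 196.4741]
0.1 [278.7282 217.1296]
```

View pics/w3.png

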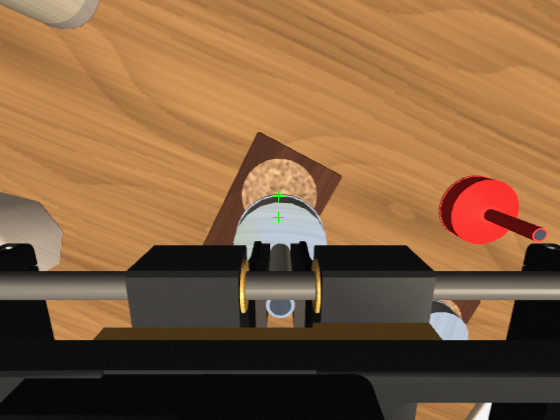

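The bare cork pad's centre is at (279,196), on the mark, and the medium funnel is held upright. I'll lower it.

Emit:
apply_moves:
  moves:
    - [[-0.001,0,0.02],0]
    - [[0,0,0.03],0]
    - [[0,0,0.03],0]
    - [[0,0,0.03],0]
    - [[0,0,0.016],0]

```text
time_s: 13.08
tcp_pos: [0.4497, -0.3375, 0.0611]
ee_rot: [[-0.923, -0.386, -0.004], [-0.386, 0.923, 0.003], [0.003, 0.004, -1.0]]
wrist_force: [-0.4, 0.2, -0.4]
gripper_width: 0.129
gripper_force: 30.0
```

Emit:
apply_moves:
  moves:
    - [[0,0,0.003],0]
    - [[0,0,0.003],0]
    - [[0,0,0.003],0]
    - [[0,0,0.002],0]
    - [[0,0,0.001],0]

```text
time_s: 13.5
tcp_pos: [0.4521, -0.3398, 0.0531]
ee_rot: [[-0.923, -0.385, 0.002], [-0.385, 0.923, -0.001], [-0.002, -0.002, -1.0]]
wrist_force: [0.7, 0.3, -1.4]
gripper_width: 0.129
gripper_force: 30.0
```

Emit:
apply_moves:
  moves:
    - [[0,0,0.001],0]
    - [[0,0,0],0]
    - [[0,0,0],0]
    - [[0,0,0],0]

```text
time_s: 13.83
tcp_pos: [0.4514, -0.3399, 0.0514]
ee_rot: [[-0.923, -0.385, 0.001], [-0.385, 0.923, -0.0], [-0.0, -0.0, -1.0]]
wrist_force: [-0.2, 0.7, -1.2]
gripper_width: 0.135
gripper_force: 30.0
```

Emit:
apply_moves:
  moves:
    - [[0,0,0],0]
    - [[0,0,0],0]
    - [[0,0,0],0]
    - [[0,0,0],0]
    - [[0,0,0],0]
  hand: 0.055

```text
time_s: 14.25
tcp_pos: [0.4513, -0.3398, 0.0511]
ee_rot: [[-0.923, -0.385, 0.0], [-0.385, 0.923, -0.0], [-0.0, -0.0, -1.0]]
wrist_force: [0.3, 0.1, -0.4]
gripper_width: 0.428
gripper_force: 0.0
```

Emit:
apply_moves:
  moves:
    - [[0,0,-0.014],0]
    - [[0,0,-0.025],0]
    - [[0,0,-0.025],0]
    - [[0,0,-0.03],0]
    - [[0,0,-0.02],0]

```text
time_s: 14.67
tcp_pos: [0.452, -0.3402, 0.1678]
ee_rot: [[-0.923, -0.385, 0.003], [-0.385, 0.923, -0.002], [-0.002, -0.003, -1.0]]
wrist_force: [-0.0, 0.6, 0.6]
gripper_width: 0.626
gripper_force: 0.0
```

Emit:
apply_moves:
  moves:
    - [[-0.0208,0.0233,0],0]
    - [[-0.0208,0.0233,0],0]
    - [[-0.0208,0.0233,0],0]
    - [[-0.0208,0.0233,0],0]
    - [[-0.0208,0.0233,0],0]

```text
time_s: 15.08
tcp_pos: [0.5027, -0.1909, 0.1652]
ee_rot: [[-0.923, -0.384, 0.0], [-0.384, 0.923, -0.0], [-0.0, -0.0, -1.0]]
wrist_force: [1.4, -0.3, -0.5]
gripper_width: 0.634
gripper_force: 0.0
```

Emit:
apply_moves:
  moves:
    - [[-0.0208,0.0233,0],0]
    - [[-0.0208,0.0233,0],0]
    - [[-0.0208,0.0233,0],0]
    - [[0,0,0],0]
    - [[0,0,0],0]

```text
time_s: 15.5
tcp_pos: [0.5336, -0.1022, 0.165]
ee_rot: [[-0.922, -0.387, -0.0], [-0.387, 0.922, 0.0], [0.0, 0.0, -1.0]]
wrist_force: [0.2, 0.2, 0.1]
gripper_width: 0.631
gripper_force: 0.0
```

```bash
python3 d.py .5335 -.104 .056 w4.png .016 .05 .116
```

```text
15.5 [ 0.5336 -0.1022  0.165 ] 0.054861304885223686 0.0 [0.202  0.1946 0.1027] tool shift [ 0.0007 -0.0016  0.109 ]
[[-0.922  -0.3873 -0.0001]
 [-0.3873  0.922   0.    ]
 [ 0.0001  0.0001 -1.    ]]
0.016 [277.7299 199.8064]
0.05 [277.5029 207.8583]
0.116 [276.8708 230.2764]
```

View pics/w4.png

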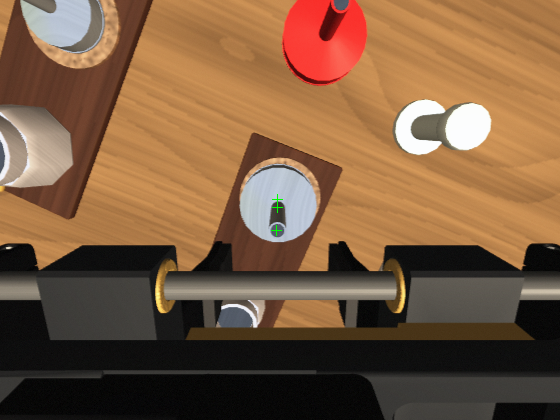

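The tube top is at (277,230), on the mark. It is grey steel, so this is the genuine large funnel; the red one at (325,38) is the look-alike. The medium funnel stands on its pad at the upper left. I'll descend and grip.

Emit:
apply_moves:
  moves:
    - [[0.0005,0,0.022],0]
    - [[0,0,0.03],0]
    - [[0,0,0.03],0]
    - [[0,0,0.027],0]
    - [[0,0,0],0]

```text
time_s: 15.97
tcp_pos: [0.528, -0.1052, 0.051]
ee_rot: [[-0.924, -0.381, -0.012], [-0.381, 0.924, 0.0], [0.011, 0.004, -1.0]]
wrist_force: [0.1, 0.1, 0.0]
gripper_width: 0.629
gripper_force: 0.0
```

Emit:
apply_moves:
  moves:
    - [[0,0,0],0]
    - [[0,0,0],0]
    - [[0,0,0],0]
    - [[0,0,0],0]
    - [[0,0,0],0]
  hand: 0

```text
time_s: 16.38
tcp_pos: [0.5336, -0.1039, 0.0575]
ee_rot: [[-0.923, -0.385, 0.003], [-0.385, 0.923, 0.0], [-0.003, -0.001, -1.0]]
wrist_force: [-0.4, -0.2, 0.1]
gripper_width: 0.338
gripper_force: 0.0
```

Emit:
apply_moves:
  moves:
    - [[0,0,0],0]
    - [[0,0,0],0]
    - [[0,0,0],0]
    - [[0,0,0],0]
    - [[0,0,0],0]

```text
time_s: 16.8
tcp_pos: [0.5329, -0.1038, 0.0564]
ee_rot: [[-0.923, -0.385, 0.0], [-0.385, 0.923, -0.0], [-0.0, -0.0, -1.0]]
wrist_force: [-1.1, -0.2, 3.0]
gripper_width: 0.138
gripper_force: 30.0
```

Emit:
apply_moves:
  moves:
    - [[0,0,0],0]
    - [[0,0,0],0]

```text
time_s: 16.97
tcp_pos: [0.533, -0.1039, 0.0564]
ee_rot: [[-0.923, -0.385, 0.0], [-0.385, 0.923, -0.0], [-0.0, -0.0, -1.0]]
wrist_force: [-0.8, 0.3, 4.6]
gripper_width: 0.142
gripper_force: 30.0
```

Emit:
apply_moves:
  moves:
    - [[0,0,-0.015],0]
    - [[0,0,-0.03],0]
    - [[0,0,-0.035],0]
    - [[0,0,-0.035],0]
    - [[0,0,-0.025],0]

```text
time_s: 17.38
tcp_pos: [0.5334, -0.1039, 0.1986]
ee_rot: [[-0.923, -0.385, 0.003], [-0.385, 0.923, -0.0], [-0.002, -0.001, -1.0]]
wrist_force: [0.7, -0.2, -0.8]
gripper_width: 0.141
gripper_force: 30.0
```

Emit:
apply_moves:
  moves:
    - [[-0.0052,0.0174,0],0]
    - [[-0.0078,0.026,0],0]
    - [[-0.0103,0.0347,0],0]
    - [[-0.0103,0.0347,0],0]
    - [[-0.0103,0.0347,0],0]

```text
time_s: 17.8
tcp_pos: [0.5157, 0.0504, 0.1954]
ee_rot: [[-0.924, -0.384, -0.001], [-0.384, 0.924, 0.0], [0.001, 0.0, -1.0]]
wrist_force: [1.5, 0.3, -1.6]
gripper_width: 0.141
gripper_force: 30.0
```

Emit:
apply_moves:
  moves:
    - [[-0.0103,0.0347,0],0]
    - [[-0.0103,0.0347,0],0]
    - [[-0.0103,0.0347,0],0]
    - [[-0.0103,0.0347,0],0]
    - [[-0.0103,0.0347,0],0]

```text
time_s: 18.22
tcp_pos: [0.4964, 0.2307, 0.1954]
ee_rot: [[-0.923, -0.385, -0.001], [-0.385, 0.923, -0.0], [0.001, 0.0, -1.0]]
wrist_force: [1.1, 0.2, -0.7]
gripper_width: 0.138
gripper_force: 30.0
```

Emit:
apply_moves:
  moves:
    - [[-0.0103,0.0347,0],0]
    - [[-0.0103,0.0347,0],0]
    - [[-0.0078,0.026,0],0]
    - [[-0.0052,0.0174,0],0]
    - [[0,0,0],0]

```text
time_s: 18.63
tcp_pos: [0.4844, 0.3492, 0.1949]
ee_rot: [[-0.922, -0.388, -0.001], [-0.388, 0.922, -0.0], [0.001, 0.0, -1.0]]
wrist_force: [1.2, 0.1, -0.5]
gripper_width: 0.143
gripper_force: 30.0
```

Emit:
apply_moves:
  moves:
    - [[0,0,0],0]
    - [[0,0,0],0]

```text
time_s: 18.8
tcp_pos: [0.4848, 0.3452, 0.1955]
ee_rot: [[-0.923, -0.384, -0.001], [-0.384, 0.923, -0.001], [0.002, -0.001, -1.0]]
wrist_force: [0.4, 0.1, -0.6]
gripper_width: 0.141
gripper_force: 30.0
```

```bash
python3 d.py .485 .346 .057 w5.png .016
```

```text
18.8 [0.4848 0.3452 0.1955] 0.012233422828624715 29.999695038422942 [ 0.4103  0.1419 -0.5775] tool shift [-0.0008  0.0008  0.1385]
[[-0.9233 -0.384  -0.0012]
 [-0.384   0.9233 -0.0012]
 [ 0.0016 -0.0007 -1.    ]]
0.016 [280.0183 195.2084]
```

View pics/w5.png

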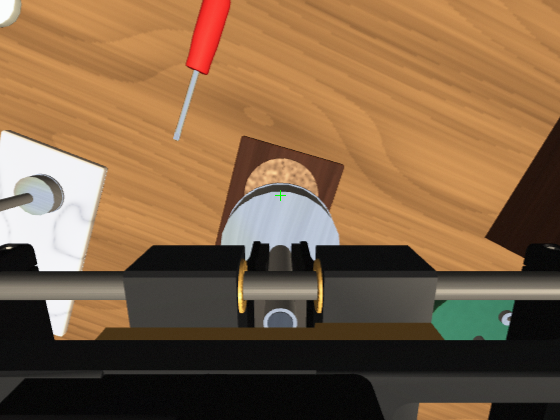

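The pad top arc spans x 244–319 with its centre near (281,195), on the mark, and the large funnel hangs upright. I'll lower it.

Emit:
apply_moves:
  moves:
    - [[0,0,0.02],0]
    - [[0,0,0.03],0]
    - [[0,0,0.03],0]
    - [[0,0,0.03],0]
    - [[0,0,0.016],0]

```text
time_s: 19.27
tcp_pos: [0.4838, 0.3431, 0.0669]
ee_rot: [[-0.924, -0.382, -0.004], [-0.382, 0.924, -0.003], [0.005, -0.002, -1.0]]
wrist_force: [-0.6, -0.7, -1.2]
gripper_width: 0.144
gripper_force: 30.0
```

Emit:
apply_moves:
  moves:
    - [[0,0,0.003],0]
    - [[0,0,0.003],0]
    - [[0,0,0.003],0]
    - [[0,0,0.002],0]
    - [[0,0,0.001],0]

```text
time_s: 19.68
tcp_pos: [0.4856, 0.3466, 0.0592]
ee_rot: [[-0.923, -0.384, 0.002], [-0.384, 0.923, 0.002], [-0.002, 0.001, -1.0]]
wrist_force: [0.3, 0.2, -0.9]
gripper_width: 0.142
gripper_force: 30.0
```

Emit:
apply_moves:
  moves:
    - [[0,0,0.001],0]
    - [[0,0,0.0005],0]
    - [[0,0,0],0]
    - [[0,0,0],0]

```text
time_s: 20.02
tcp_pos: [0.485, 0.3463, 0.0568]
ee_rot: [[-0.923, -0.385, 0.0], [-0.385, 0.923, 0.0], [-0.0, 0.0, -1.0]]
wrist_force: [0.4, 0.2, -0.1]
gripper_width: 0.144
gripper_force: 30.0
```

Emit:
apply_moves:
  moves:
    - [[0,0,0],0]
    - [[0,0,0],0]
    - [[0,0,0],0]
    - [[0,0,0],0]
    - [[0,0,0],0]
  hand: 0.055

```text
time_s: 20.43
tcp_pos: [0.485, 0.3463, 0.0566]
ee_rot: [[-0.923, -0.385, 0.0], [-0.385, 0.923, 0.0], [-0.0, 0.0, -1.0]]
wrist_force: [-0.0, 0.1, -0.5]
gripper_width: 0.434
gripper_force: 0.0
```

Emit:
apply_moves:
  moves:
    - [[0,0,-0.014],0]
    - [[0,0,-0.025],0]
    - [[0,0,-0.025],0]
    - [[0,0,-0.025],0]
    - [[0,0,-0.02],0]

```text
time_s: 20.85
tcp_pos: [0.4854, 0.3465, 0.1677]
ee_rot: [[-0.923, -0.385, 0.002], [-0.385, 0.923, 0.001], [-0.002, 0.001, -1.0]]
wrist_force: [0.5, 0.1, 0.5]
gripper_width: 0.629
gripper_force: 0.0
```

Emit:
apply_moves:
  moves:
    - [[0.0002,-0.034,0],0]
    - [[0.0002,-0.034,0],0]
    - [[0.0002,-0.034,0],0]
    - [[0.0002,-0.034,0],0]
    - [[0.0002,-0.034,0],0]

```text
time_s: 21.27
tcp_pos: [0.5497, 0.1875, 0.1658]
ee_rot: [[-0.923, -0.385, 0.0], [-0.385, 0.923, 0.0], [-0.0, 0.0, -1.0]]
wrist_force: [0.9, 0.2, -0.3]
gripper_width: 0.629
gripper_force: 0.0
```

Emit:
apply_moves:
  moves:
    - [[0.0002,-0.034,0],0]
    - [[0.0002,-0.034,0],0]
    - [[0.0002,-0.034,0],0]
    - [[0,0,0],0]
    - [[0,0,0],0]

```text
time_s: 21.68
tcp_pos: [0.5884, 0.0928, 0.1653]
ee_rot: [[-0.924, -0.381, -0.0], [-0.381, 0.924, -0.0], [0.0, 0.0, -1.0]]
wrist_force: [0.6, 0.2, -0.6]
gripper_width: 0.633
gripper_force: 0.0
```

```bash
python3 d.py .5884 .0944 .043 w6.png .012 .036 .082; python3 sc.py s3.png 435 180
```

```text
21.6833 [0.5884 0.0928 0.1653] 0.05509825717083492 0.0 [ 0.6002  0.234  -0.6304] tool shift [-0.0006  0.0015  0.1223]
[[-0.9244 -0.3814 -0.0004]
 [-0.3814  0.9244 -0.    ]
 [ 0.0003  0.0001 -1.    ]]
0.012 [280.6798 200.1852]
0.036 [280.7553 205.6239]
0.082 [280.9383 218.8021]
```

View pics/w6.png

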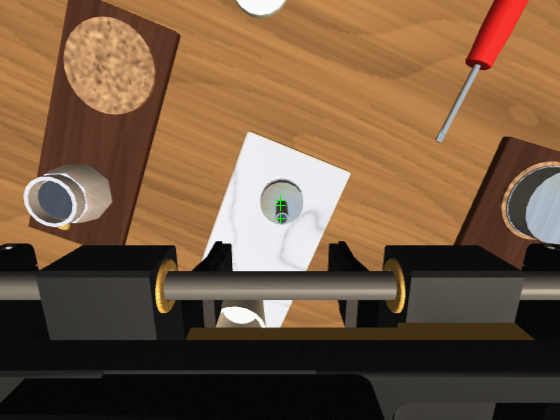

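The small funnel's tube top is at (281,217), on the mark. The large funnel stands on its pad at the right. I'll descend and grip.

Emit:
apply_moves:
  moves:
    - [[0,0,0.022],0]
    - [[0,0,0.032],0]
    - [[0,0,0.034],0]
    - [[0,0,0.034],0]
    - [[0,0,0],0]

```text
time_s: 22.2
tcp_pos: [0.5827, 0.0943, 0.037]
ee_rot: [[-0.923, -0.385, -0.013], [-0.385, 0.923, -0.004], [0.014, 0.001, -1.0]]
wrist_force: [-1.0, -0.2, -0.6]
gripper_width: 0.63
gripper_force: 0.0
```

Emit:
apply_moves:
  moves:
    - [[0,0,0],0]
    - [[0,0,0],0]
    - [[0,0,0],0]
    - [[0,0,0],0]
    - [[0,0,0],0]
  hand: 0

```text
time_s: 22.62
tcp_pos: [0.5891, 0.095, 0.0455]
ee_rot: [[-0.923, -0.385, 0.003], [-0.385, 0.923, 0.001], [-0.004, 0.0, -1.0]]
wrist_force: [-0.1, 0.3, -0.4]
gripper_width: 0.336
gripper_force: 0.0
```

Emit:
apply_moves:
  moves:
    - [[0,0,0],0]
    - [[0,0,0],0]
    - [[0,0,0],0]
    - [[0,0,0],0]
    - [[0,0,0],0]

```text
time_s: 23.03
tcp_pos: [0.5883, 0.0944, 0.044]
ee_rot: [[-0.923, -0.385, 0.0], [-0.385, 0.923, 0.0], [-0.0, -0.0, -1.0]]
wrist_force: [-0.7, -0.2, 2.6]
gripper_width: 0.118
gripper_force: 30.0
```

Emit:
apply_moves:
  moves:
    - [[0,0,0],0]
    - [[0,0,0],0]

```text
time_s: 23.2
tcp_pos: [0.5883, 0.0945, 0.044]
ee_rot: [[-0.923, -0.385, 0.0], [-0.385, 0.923, -0.0], [-0.0, -0.0, -1.0]]
wrist_force: [-1.6, 0.2, 3.7]
gripper_width: 0.114
gripper_force: 30.0
```

Emit:
apply_moves:
  moves:
    - [[0,0,-0.015],0]
    - [[0,0,-0.025],0]
    - [[0,0,-0.03],0]
    - [[0,0,-0.03],0]
    - [[0,0,-0.02],0]

```text
time_s: 23.62
tcp_pos: [0.589, 0.0947, 0.1661]
ee_rot: [[-0.923, -0.385, 0.003], [-0.385, 0.923, 0.001], [-0.003, -0.0, -1.0]]
wrist_force: [0.5, -0.7, 0.2]
gripper_width: 0.116
gripper_force: 30.0
```

Emit:
apply_moves:
  moves:
    - [[0.0099,-0.0124,0],0]
    - [[0.0149,-0.0186,0],0]
    - [[0.0198,-0.0248,0],0]
    - [[0.0198,-0.0248,0],0]
    - [[0.0198,-0.0248,0],0]

```text
time_s: 24.03
tcp_pos: [0.5496, -0.0365, 0.1624]
ee_rot: [[-0.923, -0.385, -0.002], [-0.385, 0.923, 0.0], [0.002, 0.001, -1.0]]
wrist_force: [0.6, -0.3, 0.7]
gripper_width: 0.117
gripper_force: 30.0
```

Emit:
apply_moves:
  moves:
    - [[0.0198,-0.0248,0],0]
    - [[0.0149,-0.0186,0],0]
    - [[0.0099,-0.0124,0],0]
    - [[0,0,0],0]
    - [[0,0,0],0]

```text
time_s: 24.45
tcp_pos: [0.5304, -0.1047, 0.1627]
ee_rot: [[-0.924, -0.383, -0.001], [-0.383, 0.924, 0.0], [0.001, 0.001, -1.0]]
wrist_force: [0.1, 0.5, -0.6]
gripper_width: 0.113
gripper_force: 30.0
```

Emit:
apply_moves:
  moves:
    - [[0,0,0],0]
    - [[0,0,0],0]

```text
time_s: 24.62
tcp_pos: [0.5313, -0.1032, 0.1632]
ee_rot: [[-0.923, -0.385, -0.0], [-0.385, 0.923, 0.0], [0.0, 0.0, -1.0]]
wrist_force: [-0.7, -0.9, -0.5]
gripper_width: 0.114
gripper_force: 30.0
```

```bash
python3 d.py .5315 -.1035 .048 w7.png .016
```

```text
24.6167 [ 0.5313 -0.1032  0.1632] 0.009939157123215353 29.999896218068898 [-0.7024 -0.9158 -0.4894] tool shift [-0.0001 -0.0004  0.1152]
[[-0.9227 -0.3854 -0.0005]
 [-0.3854  0.9227  0.0001]
 [ 0.0004  0.0003 -1.    ]]
0.016 [278.869  200.9377]
```

View pics/w7.png

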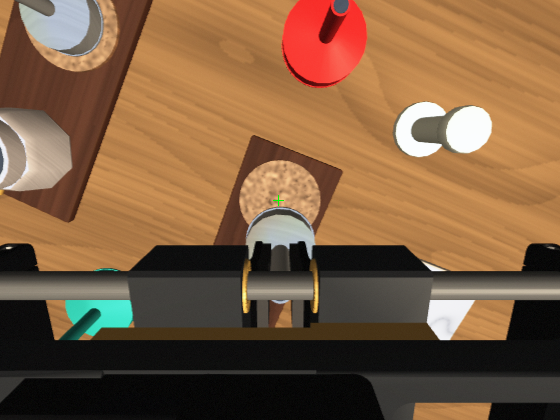

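The pad's centre is at (280,201), on the mark. I'll lower the small funnel onto it.

Emit:
apply_moves:
  moves:
    - [[0,0,0.02],0]
    - [[0,0,0.03],0]
    - [[0,0,0.03],0]
    - [[0,0,0.016],0]
    - [[0,0,0.006],0]

```text
time_s: 25.08
tcp_pos: [0.5294, -0.1031, 0.0585]
ee_rot: [[-0.923, -0.385, -0.006], [-0.385, 0.923, -0.0], [0.006, 0.002, -1.0]]
wrist_force: [-1.4, 0.2, -1.0]
gripper_width: 0.114
gripper_force: 30.0
```

Emit:
apply_moves:
  moves:
    - [[0,0,0.003],0]
    - [[0,0,0.003],0]
    - [[0,0,0.003],0]
    - [[0,0,0.002],0]
    - [[0,0,0.001],0]

```text
time_s: 25.5
tcp_pos: [0.5317, -0.1038, 0.0502]
ee_rot: [[-0.923, -0.385, 0.002], [-0.385, 0.923, 0.0], [-0.001, -0.0, -1.0]]
wrist_force: [0.5, 0.1, -1.0]
gripper_width: 0.117
gripper_force: 30.0
```

Emit:
apply_moves:
  moves:
    - [[0,0,0.001],0]
    - [[0,0,0.0005],0]
    - [[0,0,0],0]
    - [[0,0,0],0]

```text
time_s: 25.83
tcp_pos: [0.5313, -0.1039, 0.0482]
ee_rot: [[-0.923, -0.385, 0.0], [-0.385, 0.923, -0.0], [-0.0, -0.0, -1.0]]
wrist_force: [-0.7, 0.3, 0.1]
gripper_width: 0.115
gripper_force: 30.0
```

Emit:
apply_moves:
  moves:
    - [[0,0,0],0]
    - [[0,0,0],0]
    - [[0,0,0],0]
    - [[0,0,0],0]
    - [[0,0,0],0]
  hand: 0.055

```text
time_s: 26.25
tcp_pos: [0.5313, -0.1038, 0.0481]
ee_rot: [[-0.923, -0.385, 0.0], [-0.385, 0.923, -0.0], [-0.0, -0.0, -1.0]]
wrist_force: [0.3, 0.3, -0.2]
gripper_width: 0.409
gripper_force: 0.0
```

Emit:
apply_moves:
  moves:
    - [[0,0,-0.014],0]
    - [[0,0,-0.025],0]
    - [[0,0,-0.03],0]
    - [[0,0,-0.03],0]
    - [[0,0,-0.03],0]

```text
time_s: 26.67
tcp_pos: [0.5309, -0.1039, 0.1784]
ee_rot: [[-0.923, -0.385, -0.0], [-0.385, 0.923, -0.0], [0.0, 0.0, -1.0]]
wrist_force: [-0.0, 0.2, -0.3]
gripper_width: 0.623
gripper_force: 0.0
```

Emit:
apply_moves:
  moves:
    - [[0.03,0,-0.01],0]
    - [[0.035,0,-0.01],0]
    - [[0.035,0,-0.01],0]
    - [[0.035,0,-0.01],0]
    - [[0.03,0,-0.01],0]

```text
time_s: 27.08
tcp_pos: [0.3766, -0.1677, 0.2274]
ee_rot: [[-0.923, -0.385, -0.0], [-0.385, 0.923, 0.0], [0.0, 0.0, -1.0]]
wrist_force: [-0.4, -0.1, 0.3]
gripper_width: 0.632
gripper_force: 0.0
```

Emit:
apply_moves:
  moves:
    - [[0,0,0],0]
    - [[0,0,0],0]
    - [[0,0,0],0]
    - [[0,0,0],0]
    - [[0,0,0],0]

```text
time_s: 27.5
tcp_pos: [0.3795, -0.167, 0.2265]
ee_rot: [[-0.923, -0.385, -0.001], [-0.385, 0.923, 0.0], [0.001, 0.001, -1.0]]
wrist_force: [-0.2, 0.2, 0.4]
gripper_width: 0.633
gripper_force: 0.0
```

```bash
sed -i 's/^f0=.*/f0={"small":(.5315,-.1035),"medium":(.451,-.3395),"large":(.485,.346)}/; s/rect.png/rect2.png/; /^# boards/,$d' b.py; python3 b.py; python3 d.py .5315 -.1035 .2
```

```text
small ['top'] [ 0.5292 -0.1039] 24.875 422.0
small ['scene'] [ 0.5328 -0.1034] 35.6875 450.0
small ['top', 'scene'] [ 0.5306 -0.1035] 100.4375 872.0
medium ['top'] [ 0.4518 -0.3401] 463.375 336.0
medium ['scene'] [ 0.452  -0.3393] 65.125 817.0
medium ['top', 'scene'] [ 0.4519 -0.3397] 531.875 1153.0
large ['top'] [0.4843 0.3462] 73.625 1242.0
large ['scene'] [0.4871 0.3479] 133.8125 1246.0
large ['top', 'scene'] [0.4855 0.3475] 257.6875 2488.0
27.9 [ 0.379  -0.1672  0.2269] 0.054981087182658026 0.0 [-0.5663  0.6618  0.1287] tool shift [-0.1653  0.0001  0.0268]
[[-0.923  -0.3848 -0.0004]
 [-0.3848  0.923   0.    ]
 [ 0.0004  0.0002 -1.    ]]
```

View pics/rect2.png

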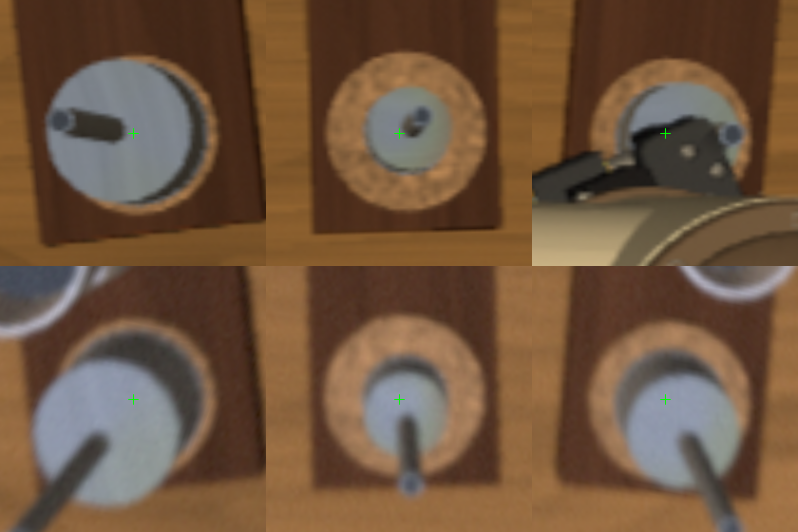

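All three funnels stand upright and centred to within about 2 mm: large, small and medium, left to right in the crops. The gripper is clear of everything, at z = 0.23. I'm handing the job in.

```bash
python3 -c "
from station import r
print(r.finish_job())"
```

```text
the job is handed in; nothing more can be done
None
```

The small funnel was parked on the slab, then all three funnels were placed upright on their own pads, about 2 mm off centre, and the job was handed in at about 28 s with no verdict returned.

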